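Wind the media box open and tilt the remote out

ROBOT

A 6-joint arm with a two-finger parallel gripper is mounted at the origin on the work surface. World frame = base frame: x ahead of the robot, y to its left, z up, the work surface at z = 0. Lengths are in m, angles in rad, forces in N, time in s.
With the tool pointing down it reaches from about 0.375 to 0.975 m from the base axis. Payload 3.8 kg.
Tool frame: the origin (TCP) lies on the centre line of the jaws, within the pads' length; the fingertips stand 14 mm ahead of it and the grasp point (between the pads) lies 5 mm behind it; x points along the fingers, y is the direction in which the jaws open and shut, and the axes are right-handed (so a half turn about x gives the same grasp; the last joint's range is limited). The gripper opens to 85 mm and grips with 20 to 120 N. Pads are 22 mm wide; open, the fingers measure 114 mm over their backs; the gripper's body (76 mm by 85 mm) begins 54 mm behind the grasp point. The pads swing forward as they close: fully open they stand 13 mm farther back than shut.
Start: joints at [-1.208, 0.264, 1.604, -0, 1.274, -0.037], TCP at [0.263, -0.622, 0.217] pointing down, gripper open.
Joint ranges: [-2.63, 2.63], [-0.94, 2.18], [0.31, 2.57], [-1.31, 4.45], [0, 2.66], [-2.55, 2.55]. Speed limits (rad/s): [2.57, 2.57, 3.14, 3.14, 3.14, 3.14].

INTERFACE

Orientations are given as a rotation vector (axis times angle).
In Python, from workcell import bot gives the robot as it stands.
- The arm moves only by the shell command python3 -m creep 'ROWS' [FORCE]. ROWS is JSON, a list of rows, each an object with "grip": the finger opening in cm, from 0 to 8.54; "dp": the shift along the tool's x, y, z in cm, a list of three; "rotation": the turn, a rotation vector about the tool's x, y, z in rad, a list of three. A call has 1 to 5 rows; each row is the pose to reach, as a shift and turn from the pose commanded when the call began, along the tool's axes at that moment; what a row does not reach only later rows make up. A row lasts 1/12 s, in which the tool goes at most 41.7 mm and 7.16 degrees, less where a joint would pass 70% of its speed; a pose out of reach is approached as far as the arm can. A call with a gripper value outside its range is refused whole. The fingers move at their own pace and stop on an object; FORCE is the grip in N (left out, the last holds). Time passes only in rows, so rows that repeat a pose let the fingers close. It gives the time, the measured TCP pose, the force and the opening at its end, in the units of the state.
- bot.read_state(): the state, without advancing time (a new reading comes with each control period).
- bot.read_camera(name): name is "scene" or "top"; returns (picture, depth): 400x640x3 uint8, red, green, blue; 400x640 float32, m along the optical axis (not along the pixel's ray), 0 where there is no reading.
- bot.get_calibration(name): a dict with "fx", "fy", "cx", "cy" (pixels), "dist" ([k1, k2, p1, p2, k3] as OpenCV has them; the pictures are not rectified), "rvec" (rotation vector, rad) and "tvec" (3), from world to camera coordinates, as OpenCV has them. Camera axes: x right, y down, z forward; pixel columns grow to the right and rows downward; lengths in m; the calibration is good to about 2 mm. A picture is of the moment at which its call begins. get_calibration takes no time and is no camera call.
- bot.finish_job(): hands the job in, once; it reports no verdict.
The state is a dict: "time": time; "q": joint angles; "joint_vel": joint speeds; "joint_torque": joint torques, N m; "tool_pos": TCP position; "tcp_rot": TCP orientation; "wrist_force": force on the tool from outside, world axes, zero at the start; "torque": the same for the moment, N m; "width": opening from 0.0 (shut) to 1.0 (fully open).
Only numpy, scipy, OpenCV 4.12 (cv2) and the standard library are available. Lean on these libraries where they do the work, as an engineer would, in place of code of your own. Each camera call takes 0.05 s, during which the arm holds its last target.

TASK

Turn the hand crank at the left end of the wooden media box clockwise, about two full turns until it stops, so that the clear cover is wound fully open; do not push the cover itself. Then take the remote control by its exposed part, tilt that end up and draw it out diagonally from under the deck, because it is longer than the opening. Finish while still holding it still in the gripper, with all of it about a hand's breadth above the top of the box and touching nothing else, and leave the other things on the shelf where they are.

Things in the scene. Friction and masses are not known exactly. Their poses are not given: they have to be found in the camera images.
- box: fixed wooden box with a roof (deck) over its +y half. Origin: centre of its underside; y is the long axis, towards the crank; z up. 150 mm (x) by 290 mm (y), walls 5 mm, inner floor at z 6 mm, side walls to z 60 mm, end wall at y -145 mm only to z 35 mm. Deck from y 0 to +140 mm, z 56 to 60 mm. A grey gearbox under the crank covers y +145 to +230 mm, x +-40 mm, to z 58 mm
- opening (a point): centre of the box's opening at rim height (box x 0, y -70 mm, z 60 mm): the opening spans box y -140 mm to 0 and is 140 mm wide in x; at the start the clear cover shuts it, fully open it is 132 mm long
- cover: flat clear plastic panel, 138 mm (x) by 148 mm (y) by 4 mm, origin at its centre; slides just under the deck, its underside 46 mm above the box's inner floor. The crank drives it along the box's +y, 10.5 mm per rad, its centre from box y -66 mm (shut) to +66 mm (open, 8 mm of it still past the deck's edge). It has no handle and must not be pushed
- crank (a joint): angle of the crank, rad: 0 cover shut, 12.57 (two full turns) cover fully open, at the stop. Grows turning clockwise seen from above. At 0 the crank arm points along the box's +y; starts between 0 and 0.8. It resists with about 0.12 N m (3 N at the knob) and stays where it is left.
- crank_axis (a point): point on the crank's upright axis, 70 mm above the shelf, fixed in the box at y = +190 mm, x = 0 of the box
- crank_knob (a point): middle of the crank's knob: a free-spinning upright white plastic cylinder, diameter 18 mm, 34 mm tall, from 78 to 112 mm above the shelf, 45 mm from the crank's axis; the flat steel arm below it lies 66 to 73 mm above the shelf
- remote: black remote control lying on the box's inner floor, buttons up: 36 mm (x) by 210 mm (y, its long axis, within 0.06 rad of the box's y) by 20 mm (z), 0.09 to 0.18 kg, balanced at its middle; origin at the centre of its underside. 72 to 88 mm of it is under the deck, and it is longer than the opening
- remote_inner (a point): middle of the remote's end face that starts under the deck (its +y end), 10 mm above its underside
- remote_outer (a point): middle of the remote's other end face, which starts under the clear cover in the opening (its -y end), 10 mm above its underside
- torch: small chrome lighter-shaped torch lying flat beside the box, 26 x 95 mm, 16 mm tall; origin under its body
- ashtray: round glass ashtray with coins, 104 mm across, 30 mm tall; origin under its centre
- coaster: round blue silicone coaster, 94 mm across, 5 mm thick; origin under its centre
- gamepad: white game controller, about 150 mm wide and 32 mm tall (thumb sticks to 43 mm); origin under its centre
- mug: white mug, 80 mm across, 90 mm tall; origin under its centre
Mind the look-alikes: they are no part of the job. Several things have the shape of the mug; the one meant has the colours described above.

How it is judged:
By the outcome, as a careful person would: the job done as asked, in the order asked, and still so for the second after the job is handed in, while the arm keeps its last pose, push and grip.
It also fails if it takes over 66 s, if anything falls off the work surface, if the arm or the gripper's body presses on something with over 40 N, if the wrist force passes 120 N, or if a joint passes its speed limit or range.

## Working session

There is one attempt and no reset: what is moved stays moved. The work goes in short steps, Python scripts to look and compute and a shell command to move; the robot and the scene stay as the last step left them, time stands still between calls to the robot, and variables do not carry over. Pictures are saved under pics/ and viewed, and the job is handed in when it is done.

```bash
mkdir -p pics; ls; python3 - <<'E'
from workcell import bot
import cv2
print(bot.read_state())
for n in ("scene","top"):
    im,d=bot.read_camera(n); cv2.imwrite(f"pics/{n}0.png",im[:,:,::-1]); print(n,bot.get_calibration(n))
E
```

```text
pics
{'time': 0.0, 'q': array([-1.20790205e+00,  2.64749522e-01,  1.60540459e+00, -3.06725037e-05,
        1.27368816e+00, -3.68774642e-02]), 'joint_vel': array([ 0.00142625,  0.0007341 ,  0.00042089, -0.00074662, -0.00063864,
        0.00039549]), 'joint_torque': array([-7.03973292e-04, -5.15109694e+01, -3.67315578e+01, -2.17284346e-04,
        1.29995844e-02, -1.05475351e-05]), 'tool_pos': array([ 0.26244276, -0.62105025,  0.21574799]), 'tcp_rot': array([ 2.0022643 ,  0.40799516, -2.00306941]), 'wrist_force': array([-0.70728606, -0.07432223,  1.02260189]), 'torque': array([-0.01303014,  0.02302643,  0.0766029 ]), 'width': 0.9959250963929149}
scene {'fx': 448.7900991157132, 'fy': 448.7900991157132, 'cx': 322.2831818371293, 'cy': 198.6382186451502, 'dist': array([-0.06426386,  0.        ,  0.        ,  0.        ,  0.        ]), 'rvec': array([ 2.15213693,  0.80069108, -0.37623366]), 'tvec': array([-0.45281375, -0.16179391,  1.67161383])}
top {'fx': 506.3819751193521, 'fy': 506.3819751193521, 'cx': 316.3330896407094, 'cy': 200.3744239911492, 'dist': array([-0.01839484,  0.        ,  0.        ,  0.        ,  0.        ]), 'rvec': array([ 2.083422  , -2.11505556,  0.23560586]), 'tvec': array([0.03985564, 0.56801759, 1.62171846])}
```

View pics/scene0.png

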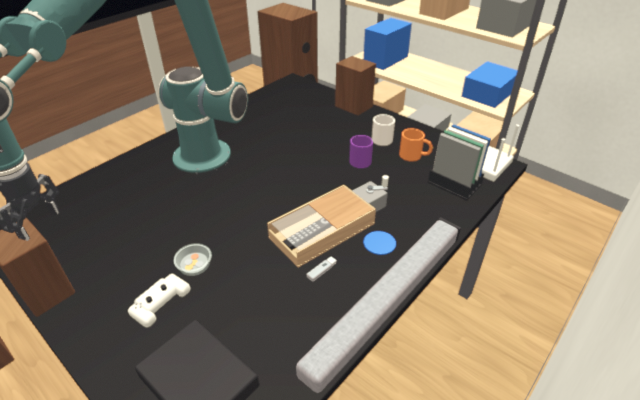

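View pics/top0.png

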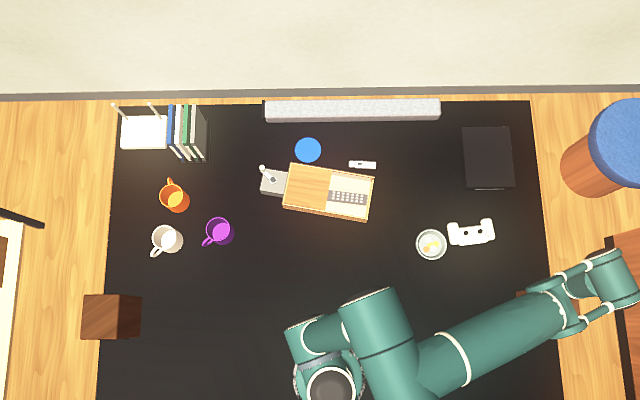

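The top view shows the box at about (330,192) px, the gearbox at (273,182) and the knob near (262,168). I'll zoom in on both views.

```bash
python3 - <<'E'
import cv2
a=cv2.imread('pics/top0.png')[140:240,245:395]; cv2.imwrite('pics/topz.png',cv2.resize(a,None,fx=5,fy=5,interpolation=cv2.INTER_CUBIC))
a=cv2.imread('pics/scene0.png')[165:285,255:405]; cv2.imwrite('pics/scenez.png',cv2.resize(a,None,fx=5,fy=5,interpolation=cv2.INTER_CUBIC))
E
```

```text
(no output)
```

View pics/topz.png

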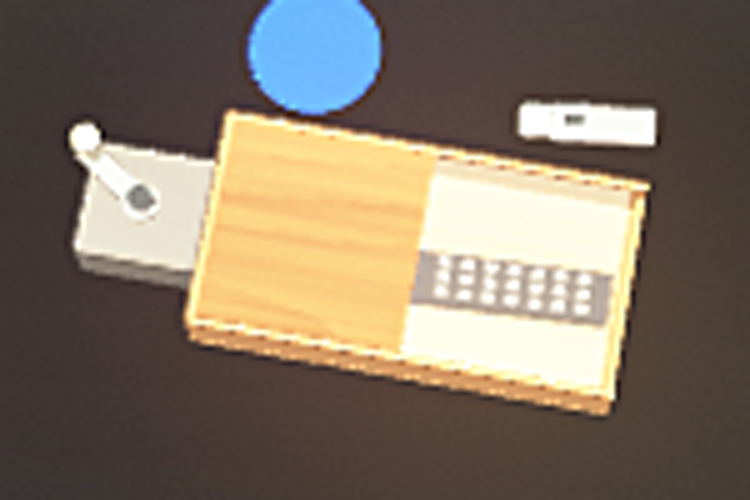

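View pics/scenez.png

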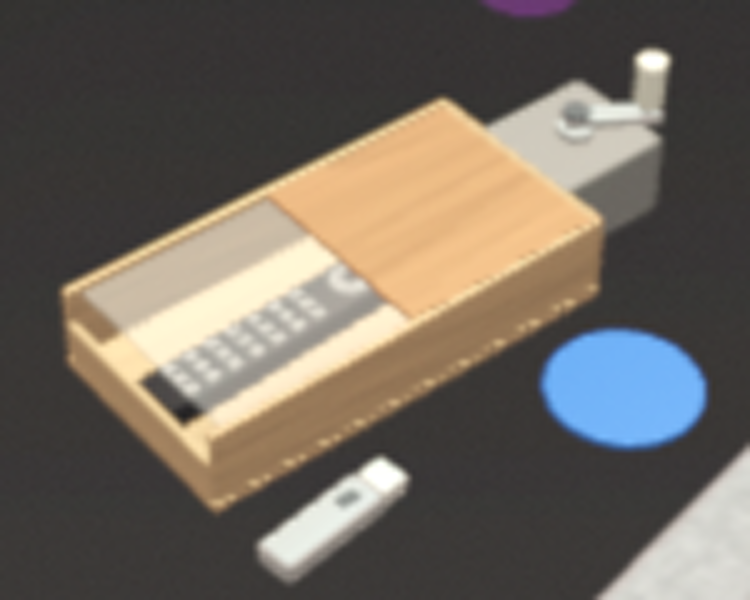

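```bash
cat > h.py <<'E'
import numpy as np, cv2
from workcell import bot
from scipy.spatial.transform import Rotation as R
def ray(n,uv,z):
    c=bot.get_calibration(n);K=np.array([[c['fx'],0,c['cx']],[0,c['fy'],c['cy']],[0,0,1]])
    p=cv2.undistortPoints(np.array(uv,float).reshape(-1,1,2),K,c['dist']).reshape(-1,2)
    Rm=cv2.Rodrigues(c['rvec'])[0]; o=-Rm.T@np.array(c['tvec']).ravel()
    d=np.c_[p,np.ones(len(p))]@Rm
    z=np.broadcast_to(z,len(p))
    return o+d*((z-o[2])/d[:,2])[:,None]
def proj(n,P):
    c=bot.get_calibration(n);K=np.array([[c['fx'],0,c['cx']],[0,c['fy'],c['cy']],[0,0,1]])
    return cv2.projectPoints(np.array(P,float).reshape(-1,1,3),c['rvec'],c['tvec'],K,c['dist'])[0].reshape(-1,2)
E
cat > m.py <<'E'
from h import *
def T(l): return [((u+.5)/5-.5+245,(v+.5)/5-.5+140) for u,v in l]
def S(l): return [((u+.5)/5-.5+255,(v+.5)/5-.5+165) for u,v in l]
t=ray('top',T([(230,113),(187,325),(648,186)]),.06)
s=ray('scene',S([(602,218),(443,98),(210,440),(63,290)]),.06)
B=np.array([[.075,.145],[-.075,.145],[.075,-.145],[.075,.145],[-.075,.145],[.075,-.145],[-.075,-.145]])
W=np.r_[t,s][:,:2]
print(W.round(4))
def fit(B,W):
    b=B-B.mean(0);w=W-W.mean(0)
    a=np.arctan2((b[:,0]*w[:,1]-b[:,1]*w[:,0]).sum(),(b*w).sum())
    c,s_=np.cos(a),np.sin(a);M=np.array([[c,-s_],[s_,c]]);o=W.mean(0)-M@B.mean(0)
    return a,o,M
for sl in (slice(0,3),slice(3,7),slice(0,7)):
    a,o,M=fit(B[sl],W[sl]); print('yaw',a,'o',o,'res',((W[sl]-o)-B[sl]@M.T).round(4).tolist())
ax=o+M@[0,.19]; print('axis',ax)
kt=ray('top',T([(86,136)]),.112)[0];ks=ray('scene',S([(653,60)]),.112)[0];print('knob',kt,ks)
for k in(kt,ks):
    v=M.T@(k[:2]-ax); print('angle',np.arctan2(v[0],v[1]),np.linalg.norm(v))
# remote outer end top corners and visible
r=ray('top',T([(610,272),(602,325)]),.026); print('remote outer top', ((r[:,:2]-o)@M).round(4))
r=ray('scene',S([(143,380),(182,420)]),.026); print('sc', ((r[:,:2]-o)@M).round(4))
r=ray('top',T([(417,252),(411,302)]),.026); print('remote near deck', ((r[:,:2]-o)@M).round(4))
E
python3 m.py
```

```text
[[ 0.7044  0.1169]
 [ 0.557   0.146 ]
 [ 0.6483 -0.1652]
 [ 0.7044  0.1204]
 [ 0.5586  0.1491]
 [ 0.6508 -0.166 ]
 [ 0.5047 -0.1355]]
yaw -0.19399608942601765 o [ 0.6027207  -0.01003023] res [[0.0001, -0.0009], [-0.0, -0.0007], [-0.0, 0.0016]]
yaw -0.1889971571401394 o [ 0.60462501 -0.00798364] res [[-0.0011, 0.0001], [0.0004, 0.0006], [-0.0002, -0.0015], [0.001, 0.0009]]
yaw -0.1909569985498386 o [ 0.60386444 -0.00890475] res [[-0.0007, -0.0023], [-0.0007, -0.0017], [-0.0017, 0.0003], [-0.0006, 0.0012], [0.0008, 0.0014], [0.0009, -0.0005], [0.002, 0.0016]]
axis [0.63992617 0.17764163]
knob [0.67381998 0.20889007 0.112     ] [0.67346168 0.21078476 0.112     ]
angle 0.635028021445625 0.04610049739663129
angle 0.6003257434685962 0.047149736207074903
remote outer top [[ 0.0185 -0.1307]
 [-0.0191 -0.1311]]
sc [[-0.0131 -0.1305]
 [ 0.0268 -0.1312]]
remote near deck [[ 0.0094  0.0016]
 [-0.0259 -0.0004]]
```

```bash
cat > g.py <<'E'
from h import *
import sys
a=-.191; o=np.array([.6035,-.009]); M=np.array([[np.cos(a),-np.sin(a)],[np.sin(a),np.cos(a)]])
def bw(p): return np.r_[o+M@np.array(p[:2]),p[2]]
def wb(P): return np.r_[M.T@(np.array(P[:2])-o),P[2]]
def tgt_R(tilt,flip):
    # tool x down, tool y along flip*box x, tilt about box x
    bx=np.r_[M@[1,0],0]; by=np.r_[M@[0,1],0]
    x=np.array([0,0,-1.]); y=flip*bx
    Rm=np.c_[x,y,np.cross(x,y)]
    return R.from_rotvec(tilt*bx)*R.from_matrix(Rm)
def delta(P,Rt):
    s=bot.read_state(); R0=R.from_rotvec(s['tcp_rot'])
    d=R0.inv().apply(np.array(P)-s['tool_pos'])*100
    r=(R0.inv()*Rt).as_rotvec()
    return d.round(2),r.round(3)
def show():
    s=bot.read_state(); print('t',s['time'].round(2) if hasattr(s['time'],'round') else s['time'],'tcp',s['tool_pos'].round(4),'box',wb(s['tool_pos']).round(4),'F',s['wrist_force'].round(1),'w',round(s['width'],3),'q',s['q'].round(2))
    return s
E
python3 - <<'E'
from g import *
s=show(); print(R.from_rotvec(s['tcp_rot']).as_matrix().round(3))
for f in(1,-1): print(delta([.673,.210,.2],tgt_R(0,f)))
E
```

```text
t 0.1 tcp [ 0.2625 -0.6211  0.2159] box [-0.2186 -0.6657  0.2159] F [0.1 0.2 1.1] w 0.996 q [-1.21  0.26  1.61  0.    1.27 -0.04]
[[-0.001  0.389 -0.921]
 [ 0.002 -0.921 -0.389]
 [-1.    -0.002 -0.   ]]
(array([  1.72, -60.58, -70.16]), array([-0.98 , -0.001,  0.002]))
(array([  1.72, -60.58, -70.16]), array([2.162e+00, 2.000e-03, 1.000e-03]))
```

```bash
python3 -m creep '[{"grip":5,"dp":[0,-13.4,-15.5],"rotation":[-0.6,0,0]},{"grip":5,"dp":[0,-13.4,-15.5],"rotation":[-0.6,0,0]},{"grip":5,"dp":[0,-13.4,-15.5],"rotation":[-0.6,0,0]},{"grip":5,"dp":[0,-13.4,-15.5],"rotation":[-0.6,0,0]},{"grip":5,"dp":[0,-13.4,-15.5],"rotation":[-0.6,0,0]}]' 40; python3 - <<'E'
from g import *
show(); print(delta([.673,.210,.2],tgt_R(0,1)))
E
```

```text
time: 0.52
tool_pos: [0.3536, -0.4356, 0.2164]
tcp_rot: [1.613, 0.888, -1.612]
wrist_force: [-0.2, 0.4, 0.9]
width: 0.589
t 0.5167 tcp [ 0.3536 -0.4356  0.2164] box [-0.1644 -0.4663  0.2164] F [-0.2  0.4  0.9] w 0.589 q [-0.93  0.05  1.85  0.    1.24 -0.37]
(array([  1.71,  -7.62, -71.62]), array([-0.374, -0.001,  0.001]))
```

```bash
python3 -m creep '[{"grip":5,"dp":[0,-2.1,-20.6],"rotation":[-0.374,0,0]},{"grip":5,"dp":[0,-2.1,-20.6],"rotation":[-0.374,0,0]},{"grip":5,"dp":[0,-2.1,-20.6],"rotation":[-0.374,0,0]},{"grip":5,"dp":[0,-2.1,-20.6],"rotation":[-0.374,0,0]},{"grip":5,"dp":[0,-2.1,-20.6],"rotation":[-0.374,0,0]}]'; python3 - <<'E'
from g import *
show(); print(delta([.673,.210,.2],tgt_R(0,1)))
E
```

```text
time: 0.93
tool_pos: [0.4472, -0.2511, 0.2168]
tcp_rot: [1.353, 1.11, -1.353]
wrist_force: [0.7, -0.3, -0.4]
width: 0.587
t 0.9333 tcp [ 0.4472 -0.2511  0.2168] box [-0.1075 -0.2674  0.2168] F [ 0.7 -0.3 -0.4] w 0.587 q [-0.56 -0.04  1.95  0.    1.24 -0.36]
(array([  1.68,  13.13, -49.64]), array([-0.006, -0.   ,  0.   ]))
```

```bash
python3 -m creep '[{"grip":5,"dp":[0.5,5,-20]},{"grip":5,"dp":[0.5,5,-20]},{"grip":5,"dp":[0.5,5,-20]},{"grip":5,"dp":[0.5,5,-20]},{"grip":5,"dp":[0.5,5,-20]}]' && python3 -m creep '[{"grip":5,"dp":[0.5,5,-20]},{"grip":5,"dp":[0.5,5,-20]},{"grip":5,"dp":[0.5,5,-20]},{"grip":5,"dp":[0.5,5,-20]},{"grip":5,"dp":[0.5,5,-20]}]'; python3 - <<'E'
from g import *
show(); print(delta([.673,.210,.2],tgt_R(0,1)))
E
```

```text
t 0.9333 tcp [ 0.4472 -0.2511  0.2168] box [-0.1075 -0.2674  0.2168] F [ 0.7 -0.3 -0.4] w 0.587 q [-0.56 -0.04  1.95  0.    1.24 -0.36]
(array([  1.68,  13.13, -49.64]), array([-0.006, -0.   ,  0.   ]))validation failed for argument at $[0]...
```

```bash
python3 -m creep '[{"grip":5,"dp":[0.5,5,-20],"rotation":[0,0,0]},{"grip":5,"dp":[0.5,5,-20],"rotation":[0,0,0]},{"grip":5,"dp":[0.5,5,-20],"rotation":[0,0,0]},{"grip":5,"dp":[0.5,5,-20],"rotation":[0,0,0]},{"grip":5,"dp":[0.5,5,-20],"rotation":[0,0,0]}]' && python3 -m creep '[{"grip":5,"dp":[0.5,5,-20],"rotation":[0,0,0]},{"grip":5,"dp":[0.5,5,-20],"rotation":[0,0,0]},{"grip":5,"dp":[0.5,5,-20],"rotation":[0,0,0]},{"grip":5,"dp":[0.5,5,-20],"rotation":[0,0,0]},{"grip":5,"dp":[0.5,5,-20],"rotation":[0,0,0]}]'; python3 - <<'E'
from g import *
show(); print(delta([.673,.210,.2],tgt_R(0,1)))
E
```

```text
time: 1.35
tool_pos: [0.5354, -0.0647, 0.2117]
tcp_rot: [1.353, 1.11, -1.353]
wrist_force: [-0.3, -0.1, -0.1]
width: 0.586
time: 1.77
tool_pos: [0.6235, 0.1217, 0.2064]
tcp_rot: [1.352, 1.11, -1.353]
wrist_force: [1.1, -0.6, 1.0]
width: 0.583
t 1.7667 tcp [0.6235 0.1217 0.2064] box [-0.0051  0.1321  0.2064] F [ 1.1 -0.6  1. ] w 0.583 q [0.15 0.2  1.71 0.   1.24 0.35]
(array([ 0.64,  3.13, -9.63]), array([-0.005,  0.   ,  0.001]))
```

```bash
python3 -m creep '[{"grip":5,"dp":[0.6,3.1,-9.6],"rotation":[0,0,0]},{"grip":5,"dp":[0.6,3.1,-9.6],"rotation":[0,0,0]},{"grip":5,"dp":[0.6,3.1,-9.6],"rotation":[0,0,0]},{"grip":5,"dp":[3,3.1,-9.6],"rotation":[0,0,0]},{"grip":5,"dp":[5,3.1,-9.6],"rotation":[0,0,0]}]' ; python3 - <<'E'
from g import *
show(); print(delta([.6735,.210,.1],tgt_R(0,1)))
im,d=bot.read_camera('scene'); im2,d=bot.read_camera('top')
a=np.vstack([cv2.resize(im[110:230,300:460],None,fx=4,fy=4)[:,:,::-1]]); cv2.imwrite('pics/a1.png',a)
cv2.imwrite('pics/a2.png',cv2.resize(im2[120:240,220:380],None,fx=4,fy=4)[:,:,::-1])
E
```

```text
time: 2.18
tool_pos: [0.6737, 0.2096, 0.1568]
tcp_rot: [1.352, 1.11, -1.349]
wrist_force: [0.8, -0.8, -1.1]
width: 0.584
t 2.1833 tcp [0.6737 0.2096 0.1568] box [0.0274 0.228  0.1568] F [ 0.8 -0.8 -1.1] w 0.584 q [0.27 0.36 1.59 0.   1.19 0.46]
(array([ 5.68, -0.03, -0.03]), array([-0.003, -0.001, -0.002]))
```

View pics/a1.png

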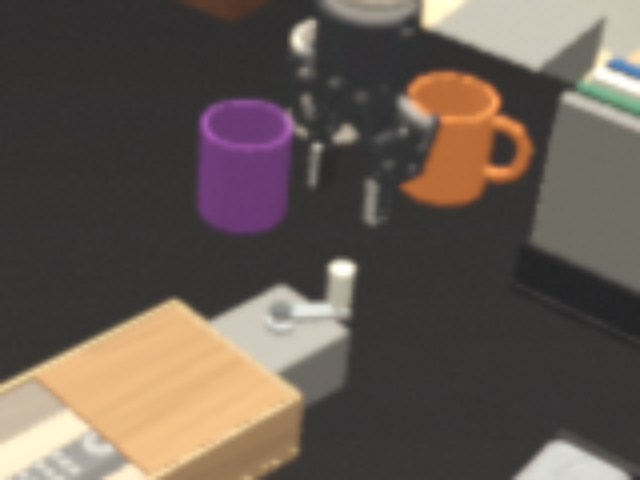

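View pics/a2.png

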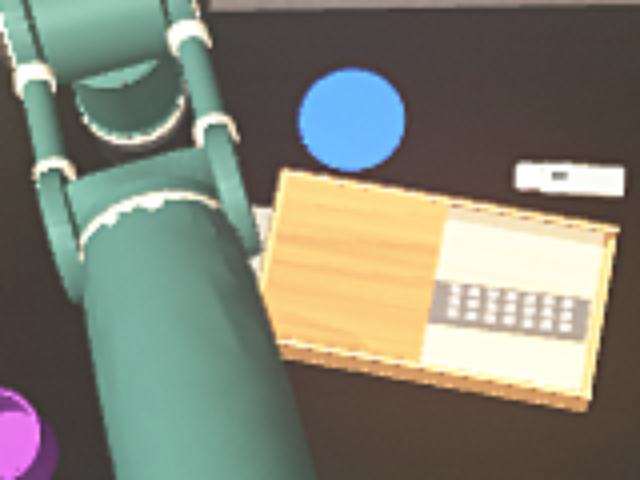

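The fingers straddle the knob (scene crop, about (342,275)) and are still above it. Next I descend and close.

```bash
python3 -m creep '[{"grip":5,"dp":[3,0,0],"rotation":[0,0,0]},{"grip":5,"dp":[5.7,0,0],"rotation":[0,0,0]},{"grip":5,"dp":[5.7,0,0],"rotation":[0,0,0]},{"grip":1,"dp":[5.7,0,0],"rotation":[0,0,0]},{"grip":1,"dp":[5.7,0,0],"rotation":[0,0,0]}]' 30; python3 -m creep '[{"grip":1,"dp":[0,0,0],"rotation":[0,0,0]},{"grip":1,"dp":[0,0,0],"rotation":[0,0,0]},{"grip":1,"dp":[0,0,0],"rotation":[0,0,0]},{"grip":1,"dp":[0,0,0],"rotation":[0,0,0]},{"grip":1,"dp":[0,0,0],"rotation":[0,0,0]}]'; python3 - <<'E'
from g import *
s=show(); print(s['torque'].round(2))
im,d=bot.read_camera('scene')
cv2.imwrite('pics/a3.png',cv2.resize(im[110:230,300:460],None,fx=4,fy=4)[:,:,::-1])
E
```

```text
time: 2.7
tool_pos: [0.6735, 0.2074, 0.102]
tcp_rot: [1.354, 1.109, -1.351]
wrist_force: [0.6, 0.7, -0.4]
width: 0.313
time: 3.12
tool_pos: [0.6729, 0.2075, 0.1009]
tcp_rot: [1.354, 1.109, -1.352]
wrist_force: [-0.2, -0.8, 0.4]
width: 0.12
t 3.1167 tcp [0.6729 0.2075 0.1009] box [0.027  0.2258 0.1009] F [-0.2 -0.8  0.4] w 0.12 q [0.26 0.4  1.64 0.   1.09 0.46]
[ 0.01  0.01 -0.04]
```

View pics/a3.png

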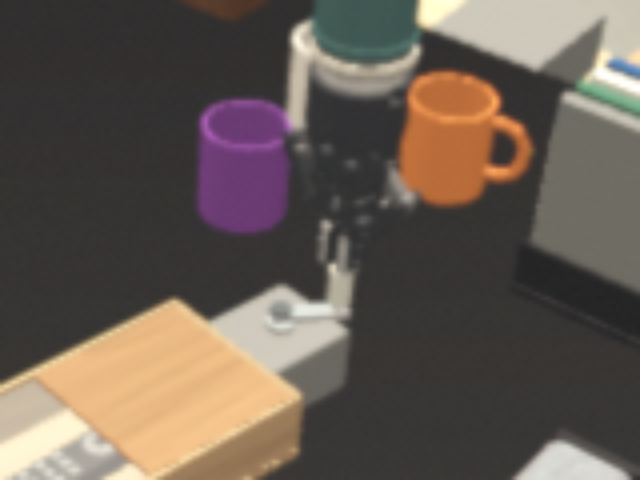

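```bash
python3 - <<'E'
from g import *
P=bot.read_state()['tool_pos']
for n,off in (('scene',(300,110)),):
    print((proj(n,[P,P-[0,0,.014],P+[0,0,.06],[.6735,.21,.112],[.6735,.21,.095],[.6735,.21,.078]])-off)*4)
im,d=bot.read_camera('scene')
cv2.imwrite('pics/a4.png',cv2.resize(im[145:195,355:420],None,fx=10,fy=10,interpolation=cv2.INTER_CUBIC)[:,:,::-1])
E
```

```text
[[336.34111894 279.72061603]
 [334.79755463 293.96191275]
 [343.16185809 216.57189389]
 [340.26002417 266.88481487]
 [338.35157337 284.32961488]
 [336.46951534 301.5065197 ]]
```

View pics/a4.png

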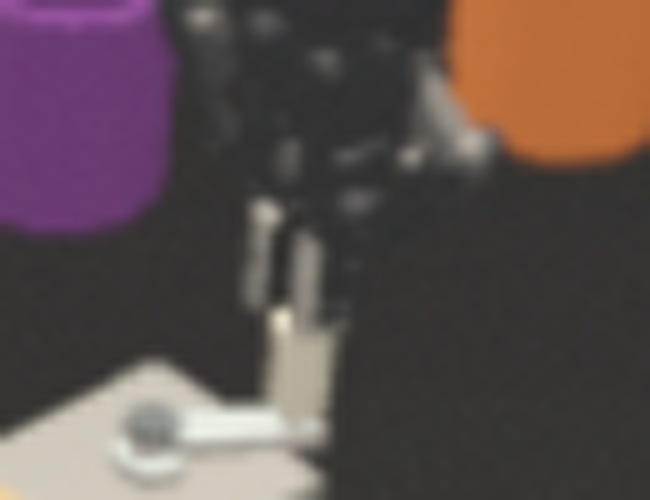

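```bash
python3 - <<'E'
from g import *
c=bot.get_calibration('scene');Rm=cv2.Rodrigues(c['rvec'])[0];t=np.array(c['tvec']).ravel()
K=np.array([[c['fx'],0,c['cx']],[0,c['fy'],c['cy']],[0,0,1]])
im,d=bot.read_camera('scene')
for u,v in [(381,170),(381,173),(385,170),(385,172),(385,174),(385,176),(387,175),(383,178),(385,180),(385,182),(387,180)]:
    p=cv2.undistortPoints(np.array([[[u,v]]],float),K,c['dist']).ravel()
    X=Rm.T@(np.r_[p,1]*d[v,u]-t); print(u,v,d[v,u].round(3),X.round(4),im[v,u])
E
```

```text
381 170 1.364 [0.6632 0.1991 0.1388] [110 106 100]
381 173 1.373 [0.6633 0.2006 0.1266] [92 88 84]
385 170 1.353 [0.6774 0.1989 0.1457] [147 142 134]
385 172 1.351 [0.6806 0.1948 0.142 ] [146 140 132]
385 174 1.359 [0.6798 0.1973 0.1327] [141 136 127]
385 176 1.366 [0.6793 0.1995 0.1237] [137 132 124]
387 175 1.357 [0.6866 0.1983 0.1317] [73 72 70]
383 178 1.378 [0.6723 0.2006 0.1119] [193 187 168]
385 180 1.38 [0.6787 0.203  0.1059] [180 174 156]
385 182 1.381 [0.6808 0.2008 0.1005] [180 174 156]
387 180 1.381 [0.6829 0.2078 0.1052] [160 154 137]
```

Depth shows the fingertips only at z≈0.117, just above the knob's top at 0.112. So the tips stand about 28 mm higher than the TCP reading implies. I'll reopen, go lower and check.

```bash
python3 -m creep '[{"grip":4,"dp":[0,0,0],"rotation":[0,0,0]},{"grip":4,"dp":[0,0,0],"rotation":[0,0,0]},{"grip":4,"dp":[0,0,0],"rotation":[0,0,0]},{"grip":4,"dp":[1,0,0],"rotation":[0,0,0]},{"grip":4,"dp":[2.2,0,0],"rotation":[0,0,0]}]' 30; python3 - <<'E'
from g import *
s=show(); print(s['torque'].round(2))
im,d=bot.read_camera('scene')
cv2.imwrite('pics/a5.png',cv2.resize(im[145:195,355:420],None,fx=10,fy=10,interpolation=cv2.INTER_CUBIC)[:,:,::-1])
E
```

```text
time: 3.68
tool_pos: [0.6737, 0.2078, 0.0787]
tcp_rot: [1.355, 1.108, -1.35]
wrist_force: [-0.0, 0.4, -0.2]
width: 0.474
t 3.6833 tcp [0.6737 0.2078 0.0787] box [0.0278 0.2261 0.0787] F [-0.   0.4 -0.2] w 0.474 q [ 0.26  0.42  1.66 -0.    1.06  0.46]
[0.04 0.04 0.05]
```

View pics/a5.png

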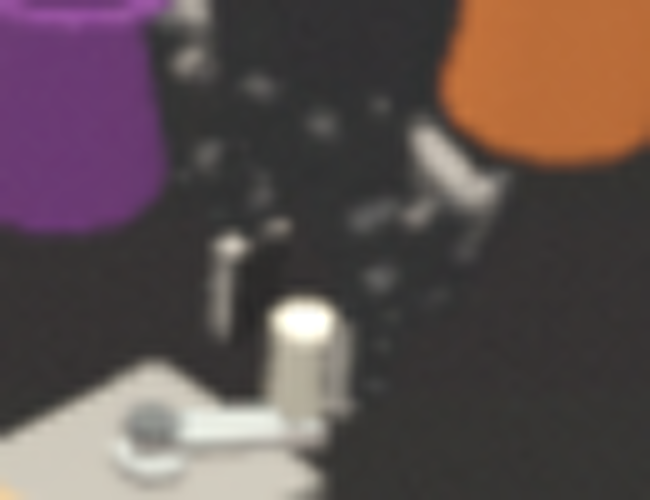

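```bash
cat > dd.py <<'E'
from g import *
def pts(im,d,u0,u1,v0,v1,n='scene'):
    c=bot.get_calibration(n);Rm=cv2.Rodrigues(c['rvec'])[0];t=np.array(c['tvec']).ravel()
    K=np.array([[c['fx'],0,c['cx']],[0,c['fy'],c['cy']],[0,0,1]])
    vv,uu=np.mgrid[v0:v1,u0:u1]
    p=cv2.undistortPoints(np.stack([uu,vv],-1).reshape(-1,1,2).astype(float),K,c['dist']).reshape(-1,2)
    X=(np.c_[p,np.ones(len(p))]*d[v0:v1,u0:u1].reshape(-1,1)-t)@Rm
    return X.reshape(v1-v0,u1-u0,3)
E
python3 - <<'E'
from dd import *
im,d=bot.read_camera('scene')
X=pts(im,d,372,394,166,190)
for r in range(0,24,1): print(166+r,' '.join('%4d,%3d,%3d'%tuple((x*1000).round()) for x in X[r,2:22:2]))
c=bot.get_calibration('scene');Rm=cv2.Rodrigues(c['rvec'])[0];print(-Rm.T@np.array(c['tvec']).ravel())
E
```

```text
166  528,367, -1  642,203,142  650,201,146  649,214,139  648,227,132  557,389,  0  685,189,170  695,184,177  695,196,171  694,208,163
167  532,361, -1  643,202,139  648,205,140  650,213,136  551,385, -5  560,384,  0  686,188,167  693,188,171  691,203,161  697,205,162
168  536,357, -1  643,201,135  647,207,134  649,215,130  652,222,129  565,376,  2  686,188,163  693,189,166  695,197,162  697,205,159
169  540,351,  0  645,200,133  647,207,130  650,213,129  654,219,127  568,372,  2  688,187,161  694,187,164  696,196,160  700,200,160
170  544,345,  1  642,204,126  648,206,128  652,211,127  654,219,124  573,365,  3  689,186,159  696,185,162  696,196,157  695,210,148
171  551,335,  5  644,202,124  648,207,123  651,214,121  653,221,118  574,365, -1  581,367,  2  697,184,160  698,194,154  695,211,144
172  553,331,  4  646,199,123  649,205,121  650,216,115  653,223,113  579,357,  2  582,365, -1  692,192,149  699,193,152  697,209,142
173  553,333, -2  643,205,114  649,206,117 1250,-750,948  654,221,111  581,353,  1  586,358,  0  693,192,146  699,193,149  700,204,142
174  557,327, -1  643,205,1
[... 1455 characters left out ...]
4,213, 58  638,219, 56  607,280,  4  613,284,  4  668,206, 79  679,199, 89  689,195, 97  696,195,100  703,194,104  640,317, -1
186  650,189, 75  653,196, 73  657,201, 73  662,205, 72  668,206, 75  678,202, 82  688,197, 91  694,199, 93  643,300,  6  644,311,  0
187  652,187, 74  655,193, 72  660,197, 72  664,202, 71  669,206, 71  678,203, 78  679,214, 72  696,197, 91  645,297,  4  648,304,  2
188  653,185, 72  656,192, 69  664,192, 73  669,195, 74  674,198, 75  680,201, 76  683,206, 75  642,290,  3  647,294,  3  654,296,  5
189  658,178, 75  660,186, 71  666,188, 73  669,195, 71  674,199, 70  677,206, 68  684,206, 71  643,288,  1  650,290,  2  656,292,  5
[ 1.25022095 -0.7504544   0.94830171]
```

```bash
python3 -m creep '[{"grip":1,"dp":[0,0,0],"rotation":[0,0,0]},{"grip":1,"dp":[0,0,0],"rotation":[0,0,0]},{"grip":1,"dp":[0,0,0],"rotation":[0,0,0]},{"grip":1,"dp":[0,0,0],"rotation":[0,0,0]},{"grip":1,"dp":[0,0,0],"rotation":[0,0,0]}]' 40; python3 - <<'E'
from g import *
s=show(); print(s['torque'].round(2))
E
```

```text
time: 4.2
tool_pos: [0.6725, 0.2073, 0.0775]
tcp_rot: [1.353, 1.109, -1.353]
wrist_force: [1.8, -0.3, -4.3]
width: 0.191
t 4.2 tcp [0.6725 0.2073 0.0775] box [0.0267 0.2254 0.0775] F [ 1.8 -0.3 -4.3] w 0.191 q [ 0.26  0.42  1.66 -0.    1.06  0.46]
[-0.02 -0.25 -0.01]
```

```bash
cat > circ.py <<'E'
import numpy as np,sys
th=.646
for c in range(7):
    print(c,round(th,3),[( round(4.5*(np.sin(th+k*.4)-np.sin(th)),2), round(-4.5*(np.cos(th+k*.4)-np.cos(th)),2)) for k in range(1,6)]); th+=2
E
python3 circ.py
```

```text
0 0.646 [(np.float64(1.19), np.float64(1.34)), (np.float64(1.76), np.float64(3.03)), (np.float64(1.62), np.float64(4.82)), (np.float64(0.8), np.float64(6.41)), (np.float64(-0.57), np.float64(7.55))]
1 2.646 [(np.float64(-1.71), np.float64(0.52)), (np.float64(-3.49), np.float64(0.33)), (np.float64(-5.05), np.float64(-0.53)), (np.float64(-6.16), np.float64(-1.94)), (np.float64(-6.63), np.float64(-3.66))]
2 4.646 [(np.float64(0.24), np.float64(-1.77)), (np.float64(1.15), np.float64(-3.31)), (np.float64(2.58), np.float64(-4.38)), (np.float64(4.32), np.float64(-4.8)), (np.float64(6.09), np.float64(-4.51))]
3 6.646 [(np.float64(1.51), np.float64(0.95)), (np.float64(2.53), np.float64(2.42)), (np.float64(2.9), np.float64(4.17)), (np.float64(2.56), np.float64(5.93)), (np.float64(1.56), np.float64(7.41))]
4 8.646 [(np.float64(-1.5), np.float64(0.98)), (np.float64(-3.26), np.float64(1.3)), (np.float64(-5.0), np.float64(0.9)), (np.float64(-6.45), np.float64(-0.14)), (np.float64(-7.39), np.float64(-1.66))]
5 10.646 [(np.float64(-0.27), np.float64(-1.77)), (np.float64(0.18), np.float64(-3.5)), (np.float64(1.26), np.float64(-4.92)), (np.float64(2.81), np.float64(-5.81)), (np.float64(4.59), np.float64(-6.03))]
6 12.646 [(np.float64(1.72), np.float64(0.49)), (np.float64(3.11), np.float64(1.62)), (np.float64(3.95), np.float64(3.19)), (np.float64(4.12), np.float64(4.97)), (np.float64(3.57), np.float64(6.68))]
```

```bash
python3 -m creep '[{"grip":1,"dp":[0,1.19,1.34],"rotation":[0,0,0]},{"grip":1,"dp":[0,1.76,3.03],"rotation":[0,0,0]},{"grip":1,"dp":[0,1.62,4.82],"rotation":[0,0,0]},{"grip":1,"dp":[0,0.8,6.41],"rotation":[0,0,0]},{"grip":1,"dp":[0,-0.57,7.55],"rotation":[0,0,0]}]' 40; cat > ck.py <<'E'
from g import *
s=show(); v=wb(s['tool_pos'])[:2]-[0,.19]; print('ang',np.arctan2(v[0],v[1])%(2*np.pi),'r',np.linalg.norm(v),'Fbox',(M.T@s['wrist_force'][:2]).round(1),s['torque'].round(2))
E
python3 ck.py
```

```text
time: 4.62
tool_pos: [0.6556, 0.1317, 0.0777]
tcp_rot: [1.355, 1.104, -1.349]
wrist_force: [6.3, 0.1, -11.4]
width: 0.192
t 4.6167 tcp [0.6556 0.1317 0.0777] box [0.0244 0.148  0.0777] F [  6.3   0.1 -11.4] w 0.192 q [ 0.16  0.36  1.75 -0.    1.03  0.36]
ang 2.614879178992348 r 0.04860206322920725 Fbox [6.2 1.2] [ 0.03 -0.79 -0.02]
```

```bash
python3 -m creep '[{"grip":1,"dp":[0.05,-1.71,0.52],"rotation":[0,0,0]},{"grip":1,"dp":[0.05,-3.49,0.33],"rotation":[0,0,0]},{"grip":1,"dp":[0.05,-5.05,-0.53],"rotation":[0,0,0]},{"grip":1,"dp":[0.05,-6.16,-1.94],"rotation":[0,0,0]},{"grip":1,"dp":[0.05,-6.63,-3.66],"rotation":[0,0,0]}]' 40; python3 ck.py
```

```text
time: 5.03
tool_pos: [0.5971, 0.182, 0.0776]
tcp_rot: [1.356, 1.103, -1.347]
wrist_force: [19.4, -7.7, -17.4]
width: 0.189
t 5.0333 tcp [0.5971 0.182  0.0776] box [-0.0425  0.1863  0.0776] F [ 19.4  -7.7 -17.4] w 0.189 q [ 0.26  0.28  1.85 -0.    1.    0.46]
ang 4.626536087178426 r 0.04266327886584656 Fbox [20.5 -3.9] [-1.37 -3.17 -0.04]
```

```bash
python3 - <<'E'
from g import *
from scipy.optimize import least_squares
P=np.array([[.0267,.2254],[.0244,.148],[-.0425,.1863]])
for r in(.045,):
    s=least_squares(lambda c:np.linalg.norm(P-c,axis=1)-r,[0,.19]); print(s.x,s.fun)
s=least_squares(lambda c:np.linalg.norm(P-c[:2],axis=1)-c[2],[0,.19,.045]); print(s.x)
E
```

```text
[0.0025346  0.18738219] [4.79803682e-05 4.50069936e-05 4.75990993e-05]
[0.00253386 0.18738394 0.0450469 ]
```

```bash
python3 - <<'E'
import numpy as np
cmd=np.array([-4.42,18.72]);th=4.69
while th<12.9:
    l=[]
    for k in range(5):
        th+=.4; p=np.array([.25+4.5*np.sin(th),18.74+4.5*np.cos(th)]); l.append((float(round(p[0]-cmd[0],2)),float(round(-(p[1]-cmd[1]),2))))
    cmd=cmd+[l[-1][0],-l[-1][1]]; print(round(th,2),l,cmd)
E
```

```text
6.69 [(0.49, -1.68), (1.46, -3.18), (2.95, -4.18), (4.7, -4.52), (6.45, -4.15)] [ 2.03 22.87]
8.69 [(1.47, 1.02), (2.43, 2.53), (2.72, 4.29), (2.3, 6.03), (1.24, 7.47)] [ 3.27 15.4 ]
10.69 [(-1.54, 0.91), (-3.31, 1.15), (-5.04, 0.68), (-6.45, -0.42), (-7.31, -1.99)] [-4.04 17.39]
12.69 [(-0.19, -1.77), (0.33, -3.49), (1.47, -4.86), (3.06, -5.68), (4.84, -5.82)] [ 0.8  23.21]
14.69 [(1.7, 0.57), (3.04, 1.76), (3.81, 3.37), (3.9, 5.16), (3.28, 6.83)] [ 4.08 16.38]
```

```bash
python3 -m creep '[{"grip":1,"dp":[0.1,0.49,-1.68],"rotation":[0,0,0]},{"grip":1,"dp":[0.1,1.46,-3.18],"rotation":[0,0,0]},{"grip":1,"dp":[0.1,2.95,-4.18],"rotation":[0,0,0]},{"grip":1,"dp":[0.1,4.7,-4.52],"rotation":[0,0,0]},{"grip":1,"dp":[0.1,6.45,-4.15],"rotation":[0,0,0]}]' 40; python3 ck.py
```

```text
time: 5.45
tool_pos: [0.665, 0.2131, 0.0773]
tcp_rot: [1.351, 1.113, -1.354]
wrist_force: [-5.8, -0.5, 0.1]
width: 0.189
t 5.45 tcp [0.665  0.2131 0.0773] box [0.0182 0.2298 0.0773] F [-5.8 -0.5  0.1] w 0.189 q [0.27 0.42 1.67 0.   1.06 0.47]
ang 0.42976639937468986 r 0.043767275748760416 Fbox [-5.6 -1.6] [-0.08  1.06  0.1 ]
```

Forces are low now, so I continue.

```bash
python3 -m creep '[{"grip":1,"dp":[0,1.47,1.02],"rotation":[0,0,0]},{"grip":1,"dp":[0,2.43,2.53],"rotation":[0,0,0]},{"grip":1,"dp":[0,2.72,4.29],"rotation":[0,0,0]},{"grip":1,"dp":[0,2.3,6.03],"rotation":[0,0,0]},{"grip":1,"dp":[0,1.24,7.47],"rotation":[0,0,0]}]' 40; python3 ck.py;  python3 -m creep '[{"grip":1,"dp":[0,-1.54,0.91],"rotation":[0,0,0]},{"grip":1,"dp":[0,-3.31,1.15],"rotation":[0,0,0]},{"grip":1,"dp":[0,-5.04,0.68],"rotation":[0,0,0]},{"grip":1,"dp":[0,-6.45,-0.42],"rotation":[0,0,0]},{"grip":1,"dp":[0,-7.31,-1.99],"rotation":[0,0,0]}]' 40; python3 ck.py
```

```text
time: 5.87
tool_pos: [0.6655, 0.1358, 0.0774]
tcp_rot: [1.358, 1.109, -1.35]
wrist_force: [0.6, 7.7, -5.1]
width: 0.196
t 5.8667 tcp [0.6655 0.1358 0.0774] box [0.0334 0.1539 0.0774] F [ 0.6  7.7 -5.1] w 0.196 q [0.16 0.38 1.72 0.   1.04 0.36]
ang 2.3953301640983238 r 0.049133216817897556 Fbox [-0.8  7.7] [ 1.48  0.13 -0.01]
time: 6.28
tool_pos: [0.5971, 0.1684, 0.0775]
tcp_rot: [1.356, 1.105, -1.349]
wrist_force: [10.6, -2.6, -9.6]
width: 0.19
t 6.2833 tcp [0.5971 0.1684 0.0775] box [-0.0399  0.1729  0.0775] F [10.6 -2.6 -9.6] w 0.19 q [ 0.24  0.28  1.86 -0.    1.    0.44]
ang 4.308183273863762 r 0.043415224790480246 Fbox [10.9 -0.6] [-0.6  -1.96 -0.04]
```

```bash
python3 - <<'E'
import numpy as np
cmd=np.array([-4.04,17.39])
for th in (11.09,11.49,11.89,12.25,12.5,12.57,12.6): print(th,.25+4.5*np.sin(th)-cmd[0],-(18.74+4.5*np.cos(th)-cmd[1]))
E
python3 -m creep '[{"grip":1,"dp":[0,-0.19,-1.77],"rotation":[0,0,0]},{"grip":1,"dp":[0,0.33,-3.49],"rotation":[0,0,0]},{"grip":1,"dp":[0,1.47,-4.86],"rotation":[0,0,0]},{"grip":1,"dp":[0,2.9,-5.62],"rotation":[0,0,0]},{"grip":1,"dp":[0,3.99,-5.84],"rotation":[0,0,0]}]' 40; python3 ck.py
```

```text
11.09 -0.18995341748271244 -1.7742845474265643
11.49 0.3289138373327809 -3.485367980448867
11.89 1.4731495008480286 -4.859323761841772
12.25 2.8899629025849274 -5.626668811804528
12.5 3.991551461919597 -5.84009225630361
12.57 4.306332199527848 -5.849970362042239
12.6 4.441303712495115 -5.8474556347545175
time: 6.7
tool_pos: [0.6462, 0.2193, 0.0772]
tcp_rot: [1.351, 1.111, -1.353]
wrist_force: [-4.1, -2.2, 2.1]
width: 0.188
t 6.7 tcp [0.6462 0.2193 0.0772] box [-0.0014  0.2322  0.0772] F [-4.1 -2.2  2.1] w 0.188 q [0.29 0.39 1.71 0.   1.04 0.49]
ang 6.249834878107757 r 0.042252692166499406 Fbox [-3.6 -2.9] [-0.26  0.75 -0.  ]
```

```bash
python3 -m creep '[{"grip":1,"dp":[0,0.2,0],"rotation":[0,0,0]},{"grip":1,"dp":[0,0.32,0],"rotation":[0,0,0]},{"grip":1,"dp":[0,0.4,0],"rotation":[0,0,0]},{"grip":1,"dp":[0,0.45,0],"rotation":[0,0,0]},{"grip":1,"dp":[0,0.5,0],"rotation":[0,0,0]}]' 40; python3 ck.py
```

```text
time: 7.12
tool_pos: [0.6508, 0.2185, 0.0772]
tcp_rot: [1.354, 1.11, -1.352]
wrist_force: [-2.8, 2.6, 3.5]
width: 0.188
t 7.1167 tcp [0.6508 0.2185 0.0772] box [0.0033 0.2323 0.0772] F [-2.8  2.6  3.5] w 0.188 q [0.29 0.39 1.7  0.   1.04 0.48]
ang 0.07666966357644299 r 0.042446953024837863 Fbox [-3.3  2.1] [ 0.57  0.79 -0.03]
```

Not at the stop yet: only friction force so far. I push on in small steps.

```bash
python3 -m creep '[{"grip":1,"dp":[0,0.1,0],"rotation":[0,0,0]},{"grip":1,"dp":[0,0.2,0],"rotation":[0,0,0]},{"grip":1,"dp":[0,0.2,0],"rotation":[0,0,0]}]' 40; python3 ck.py; python3 -m creep '[{"grip":1,"dp":[0,0.1,0],"rotation":[0,0,0]},{"grip":1,"dp":[0,0.2,0],"rotation":[0,0,0]},{"grip":1,"dp":[0,0.2,0],"rotation":[0,0,0]}]' 40; python3 ck.py
```

```text
time: 7.37
tool_pos: [0.651, 0.2185, 0.0771]
tcp_rot: [1.352, 1.112, -1.355]
wrist_force: [-7.7, 3.1, 6.4]
width: 0.185
t 7.3667 tcp [0.651  0.2185 0.0771] box [0.0035 0.2323 0.0771] F [-7.7  3.1  6.4] w 0.185 q [0.29 0.4  1.7  0.   1.05 0.48]
ang 0.08141329128527411 r 0.04248102199920414 Fbox [-8.2  1.6] [ 0.67  1.38 -0.01]
time: 7.62
tool_pos: [0.6512, 0.2184, 0.077]
tcp_rot: [1.35, 1.115, -1.358]
wrist_force: [-11.3, 4.9, 9.3]
width: 0.192
t 7.6167 tcp [0.6512 0.2184 0.077 ] box [0.0037 0.2324 0.077 ] F [-11.3   4.9   9.3] w 0.192 q [0.29 0.4  1.7  0.   1.05 0.48]
ang 0.08637675546922716 r 0.042516366606283565 Fbox [-12.    2.7] [0.79 2.13 0.04]
```

```bash
python3 - <<'E'
from g import *
im,d=bot.read_camera('scene')
cv2.imwrite('pics/b1.png',cv2.resize(im[165:285,255:405],None,fx=5,fy=5,interpolation=cv2.INTER_CUBIC)[:,:,::-1])
E
```

```text
(no output)
```

View pics/b1.png

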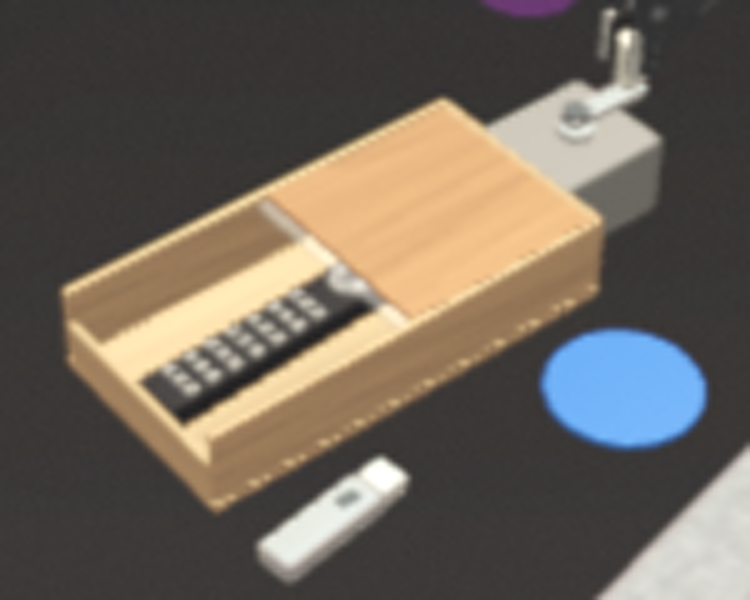

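The crank is on its stop: pose stalled at 12.57+ with the push rising to 12 N. The picture shows the cover open, with only a thin clear strip left at the deck edge (about (330,260) in the crop). I'll relax, release and rise.

```bash
python3 -m creep '[{"grip":1,"dp":[0,-0.35,0],"rotation":[0,0,0]},{"grip":4,"dp":[0,-0.35,0],"rotation":[0,0,0]},{"grip":4,"dp":[0,-0.35,0],"rotation":[0,0,0]},{"grip":4,"dp":[0,-0.35,0],"rotation":[0,0,0]},{"grip":4,"dp":[0,-0.35,0],"rotation":[0,0,0]}]' 40; python3 -m creep '[{"grip":4,"dp":[-2,0,0],"rotation":[0,0,0]},{"grip":5,"dp":[-5,0,0],"rotation":[0,0,0]},{"grip":5,"dp":[-8,0,0],"rotation":[0,0,0]},{"grip":6,"dp":[-10,0,0],"rotation":[0,0,0]},{"grip":6,"dp":[-10,0,4],"rotation":[0,0,0]}]'; python3 ck.py
```

```text
time: 8.08
tool_pos: [0.6517, 0.2174, 0.0763]
tcp_rot: [1.353, 1.109, -1.353]
wrist_force: [0.6, -0.1, -0.8]
width: 0.467
time: 8.5
tool_pos: [0.6487, 0.1845, 0.1835]
tcp_rot: [1.361, 1.108, -1.337]
wrist_force: [1.6, -0.5, 1.1]
width: 0.702
t 8.5 tcp [0.6487 0.1845 0.1835] box [0.0076 0.1986 0.1835] F [ 1.6 -0.5  1.1] w 0.702 q [0.24 0.27 1.65 0.   1.2  0.43]
ang 0.7265708100050265 r 0.011475365403747812 Fbox [ 1.7 -0.2] [-0.03 -0.05 -0.  ]
```

```bash
python3 - <<'E'
from dd import *
im,d=bot.read_camera('scene')
X=pts(im,d,255,405,165,285)
Xb=np.c_[(X[...,:2].reshape(-1,2)-o)@M,X[...,2].ravel()]
col=im[165:285,255:405].reshape(-1,3).astype(int)
g=col.max(1)
m=(g<110)&(abs(Xb[:,0])<.05)&(Xb[:,1]>-.138)&(Xb[:,1]<-.02)&(Xb[:,2]>.005)&(Xb[:,2]<.04)
print(m.sum())
q=Xb[m]; top=q[(q[:,2]>.02)]
print(np.percentile(q,[1,5,50,95,99],axis=0).round(4))
for y0 in np.arange(-.135,-.02,.015):
    k=(q[:,1]>=y0)&(q[:,1]<y0+.015)&(q[:,2]>.021); 
    if k.sum(): print(y0.round(3),k.sum(),q[k,0].min().round(4),q[k,0].max().round(4),q[k,2].mean().round(4))
# deck z check
for yy in(.05,.1):
  k=(abs(Xb[:,1]-yy)<.01)&(abs(Xb[:,0])<.05); print('deck z',np.median(Xb[k,2]))
# box x edges of the deck
k=(abs(Xb[:,1]-.07)<.05)&(Xb[:,2]>.055); print('deck x',Xb[k,0].min(),Xb[k,0].max())
mm=(m).reshape(120,150).astype(np.uint8)*255
cv2.imwrite('pics/mask.png',cv2.resize(mm,None,fx=5,fy=5,interpolation=0))
im2,d2=bot.read_camera('top'); cv2.imwrite('pics/b2.png',cv2.resize(im2[140:240,245:395],None,fx=5,fy=5,interpolation=cv2.INTER_CUBIC)[:,:,::-1])
E
```

```text
213
[[-0.0119 -0.1321  0.0127]
 [-0.0086 -0.1294  0.0144]
 [ 0.0145 -0.0857  0.0245]
 [ 0.0193 -0.0273  0.0291]
 [ 0.0203 -0.0232  0.0301]]
-0.135 39 -0.012 0.0201 0.0265
-0.12 15 -0.0093 0.0195 0.0256
-0.105 15 -0.0108 0.0188 0.026
-0.09 21 -0.0111 0.0208 0.0261
-0.075 17 -0.0033 0.0197 0.0253
-0.06 15 -0.0126 0.0173 0.0257
-0.045 15 -0.0108 0.0168 0.0249
-0.03 13 -0.0139 0.0148 0.0256
deck z 0.060908361624804744
deck z 0.060960840439664134
deck x -0.07255710769127134 0.31535497836975634
```

View pics/b2.png

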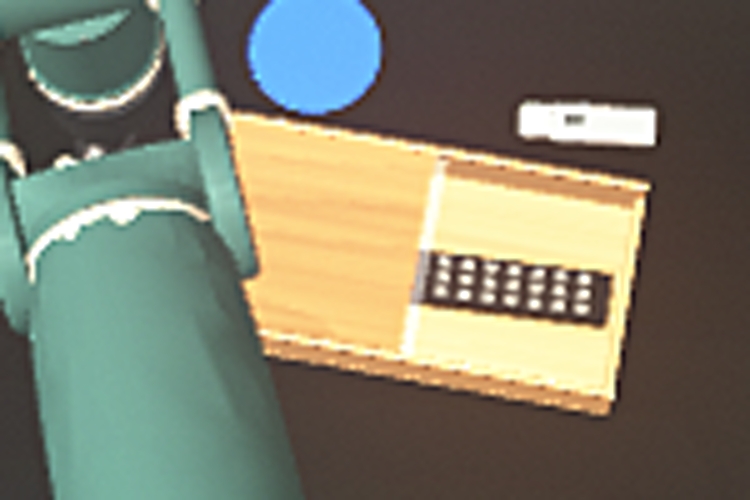

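View pics/mask.png

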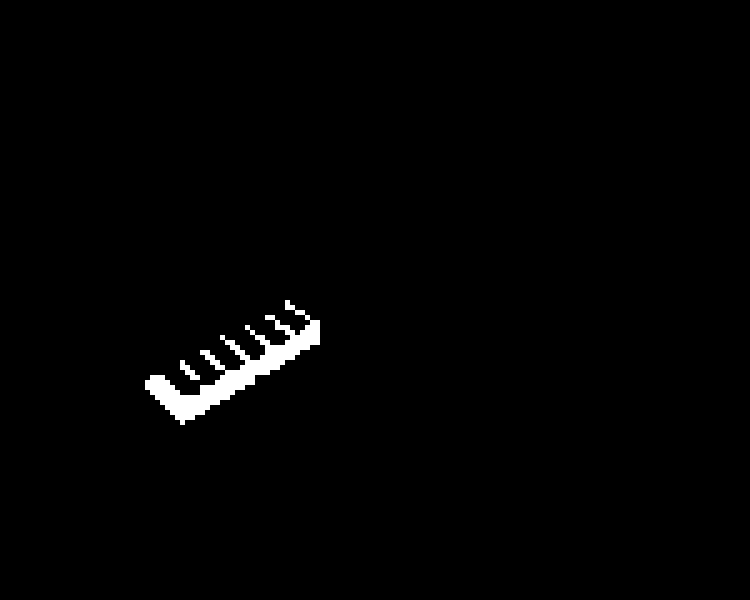

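```bash
cat >> g.py <<'E'
YR=.045
def rR(tilt): 
    return R.from_rotvec([0,0,YR])*tgt_R(tilt,1)
E
python3 - <<'E'
from g import *
print(delta(bw([.0025,-.085,.14]),rR(0)))
E
```

```text
(array([ 3.89, -0.06, 27.34]), array([-0.053,  0.002, -0.003]))
```

```bash
python3 -m creep '[{"grip":6,"dp":[0,0,4],"rotation":[-0.02,0,0]},{"grip":6,"dp":[0,0,8],"rotation":[-0.05,0,0]},{"grip":6,"dp":[0,0,12],"rotation":[-0.05,0,0]},{"grip":6,"dp":[0,0,16],"rotation":[-0.05,0,0]},{"grip":6,"dp":[0,0,20],"rotation":[-0.05,0,0]}]' 40; python3 - <<'E'
from g import *
show();print(delta(bw([.0025,-.085,.14]),rR(0)))
E
```

```text
time: 9.02
tool_pos: [0.6036, -0.0191, 0.1759]
tcp_rot: [1.316, 1.136, -1.317]
wrist_force: [0.2, 0.4, -0.1]
width: 0.703
t 9.0167 tcp [ 0.6036 -0.0191  0.1759] box [ 0.0021 -0.0099  0.1759] F [ 0.2  0.4 -0.1] w 0.703 q [-0.07  0.16  1.81 -0.    1.18  0.07]
(array([ 3.59, -0.29,  7.51]), array([-0.001,  0.   ,  0.001]))
```

```bash
python3 -m creep '[{"grip":6,"dp":[0,-0.1,4],"rotation":[0,0,0]},{"grip":6,"dp":[2,-0.3,7.5],"rotation":[0,0,0]},{"grip":6,"dp":[3.6,-0.3,7.5],"rotation":[0,0,0]},{"grip":6,"dp":[3.6,-0.3,7.5],"rotation":[0,0,0]},{"grip":6,"dp":[3.6,-0.3,7.5],"rotation":[0,0,0]}]' 40; python3 - <<'E'
from dd import *
show();print(delta(bw([.0025,-.085,.14]),rR(0)))
im,d=bot.read_camera('scene')
cv2.imwrite('pics/c1.png',cv2.resize(im[145:265,255:405],None,fx=5,fy=5,interpolation=cv2.INTER_CUBIC)[:,:,::-1])
np.save('d.npy',d);np.save('im.npy',im)
P=bot.read_state()['tool_pos']; print((proj('scene',[P,P-[0,0,.014],P+[0,0,.014]])-[255,145])*5)
E
```

```text
time: 9.43
tool_pos: [0.5892, -0.0913, 0.1389]
tcp_rot: [1.317, 1.138, -1.32]
wrist_force: [0.6, -0.4, 0.1]
width: 0.704
t 9.4333 tcp [ 0.5892 -0.0913  0.1389] box [ 0.0015 -0.0835  0.1389] F [ 0.6 -0.4  0.1] w 0.704 q [-0.2   0.18  1.86  0.    1.11 -0.05]
(array([-0.11,  0.09,  0.15]), array([-0.002, -0.   ,  0.004]))
[[216.33617394 308.62053391]
 [217.2537632  327.72585665]
 [215.40621749 289.23344028]]
```

View pics/c1.png

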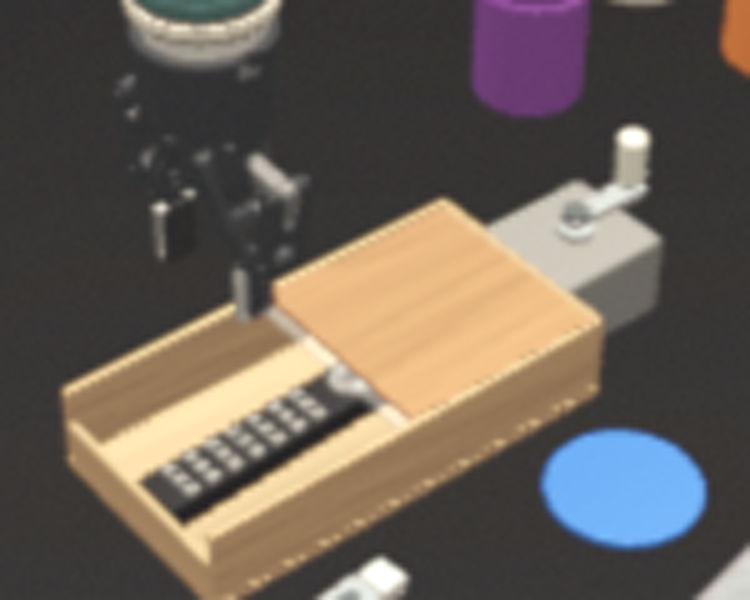

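```bash
python3 - <<'E'
from dd import *
d=np.load('d.npy');im=np.load('im.npy')
for (a,b) in((284,294),(299,310)):
  for v0,v1 in((186,199),(196,211)):
    X=pts(im,d,a,b,v0,v1)
    Xb=np.concatenate([(X[...,:2]-o)@M,X[...,2:]],-1)
    print('u',a,b)
    for r in range(0,v1-v0,2): print(v0+r,' '.join('%4d,%4d,%3d'%tuple((x*1000).round()) for x in Xb[r,::1]))
E
```

```text
u 284 294
186 -246,  31,  3 -242,  33,  4  -34, -95,196  -31, -94,197  -32, -90,195  -28, -89,196  -27, -86,196  -30, -81,191  -30, -78,191  -29, -75,189
188 -242,  28, -2 -239,  30, -1  -34, -95,189  -27, -96,194  -27, -93,192  -29, -88,189  -28, -86,189  -30, -82,185  -29, -79,184  776,-605,948
190 -229,  19,  2 -227,  22,  1  -40, -92,176  -29, -95,185  -28, -93,185  -26, -91,185  -30, -85,180  -25, -85,183  -30, -79,176  -30, -75,175
192 -224,  15, -1 -218,  16,  2 -216,  19,  2  -30, -95,178  -29, -93,177  -32, -88,173  -27, -87,176  -27, -84,174  -29, -80,170  -28, -77,170
194 -215,   9, -1 -211,  11,  1 -203,  10,  6  -33, -94,168  -26, -95,173  -27, -91,170  -28, -88,168  -28, -84,166  -27, -81,166  -30, -77,162
196 -200,  -1,  5 -198,   2,  5 -199,   6,  2 -197,   9,  2  -26, -95,166  -28, -91,163  -28, -87,161 -189,  20,  1 -189,  24,  0 -185,  25,  1
198 -197,  -3,  0 -194,  -1,  0 -188,  -1,  4 -189,   3,  1 -188,   7,  0 -184,   8,  2 -186,  14, -2 -180,  13,  2 -176,  15,  4 -175,  18,  3
u 284 294
196 -200,  -1,  5 -198,   2,  5 -199,   6,  2 -197,   9,  2  -26, -95,16
[... 2769 characters left out ...]
 42, -88,186   45, -86,187   47, -84,187   42, -78,181   47, -78,184
204 -141,  18,  0 -136,  18,  3 -137,  23,  0   36, -93,178   40, -93,181   37, -87,175   40, -86,177   45, -87,181   44, -83,178   42, -78,174   46, -77,176
206 -130,  10,  3 -129,  13,  2  -68, -25, 64   35, -93,170   39, -92,172   39, -89,171   43, -89,174   45, -87,173   44, -83,171   46, -81,171   40, -74,164
208  -70, -31, 58  -73, -25, 52  -66, -26, 58  -68, -22, 55   40, -93,166   39, -89,163   37, -85,161   39, -83,160  -67,  -4, 45  -66,  -1, 44  -54,  -6, 55
210  -66, -34, 54  -68, -30, 51  -69, -25, 47  -68, -22, 46  -68, -18, 44  -69, -14, 41  -67, -12, 42  -67,  -8, 40  -68,  -3, 36  -68,   0, 34  -68,   4, 32
```

Depth puts the tips at z≈0.158 with the TCP reading 0.139, so they stand about 19 mm above the reading. The pads straddle the remote, with inner faces at box x −28 and +36 mm. I'll descend in stages and look at each.

```bash
python3 -m creep '[{"grip":6,"dp":[3,-0.1,0.1],"rotation":[0,0,0]},{"grip":6,"dp":[6,-0.1,0.1],"rotation":[0,0,0]},{"grip":6,"dp":[9,-0.1,0.1],"rotation":[0,0,0]},{"grip":6,"dp":[11,-0.1,0.1],"rotation":[0,0,0]},{"grip":6,"dp":[11,-0.1,0.1],"rotation":[0,0,0]}]' 40; python3 - <<'E'
from dd import *
show()
im,d=bot.read_camera('scene')
cv2.imwrite('pics/c2.png',cv2.resize(im[145:265,255:405],None,fx=5,fy=5,interpolation=cv2.INTER_CUBIC)[:,:,::-1])
np.save('d.npy',d);np.save('im.npy',im)
E
```

```text
time: 9.9
tool_pos: [0.5863, -0.0898, 0.0266]
tcp_rot: [1.312, 1.143, -1.32]
wrist_force: [-0.7, 0.7, -0.7]
width: 0.705
t 9.9 tcp [ 0.5863 -0.0898  0.0266] box [-0.0015 -0.0826  0.0266] F [-0.7  0.7 -0.7] w 0.705 q [-0.19  0.3   1.94  0.    0.91 -0.05]
```

View pics/c2.png

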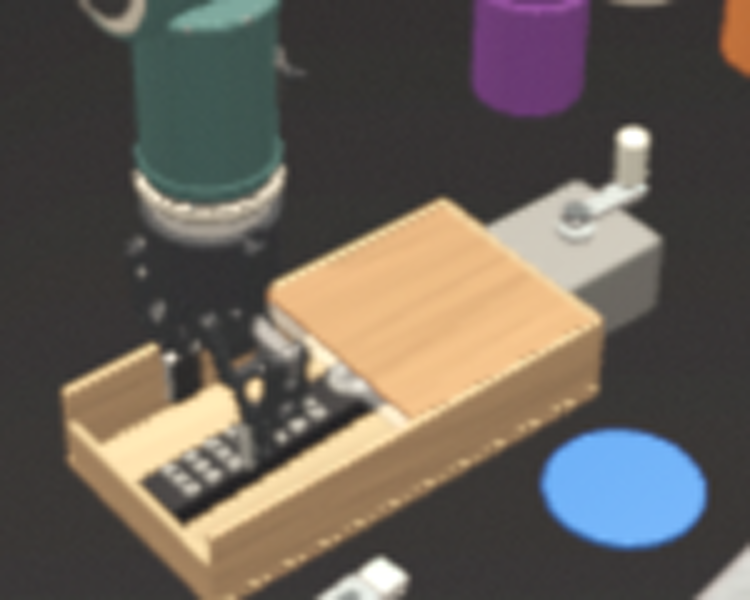

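```bash
python3 - <<'E'
from dd import *
d=np.load('d.npy');im=np.load('im.npy')
X=pts(im,d,286,318,210,242)
Xb=np.concatenate([(X[...,:2]-o)@M,X[...,2:]],-1)
for r in range(14,30): print(210+r,' '.join('%4d,%4d,%3d'%tuple((x*1000).round()) for x in Xb[r,14:26]))
print((proj('scene',[bw([.033,-.095,.046]),bw([.033,-.095,.026]),bw([.018,-.085,.026])])-[255,145])*5)
X=pts(im,d,284,300,212,228)
Xb=np.concatenate([(X[...,:2]-o)@M,X[...,2:]],-1)
for r in range(0,16): print(212+r,' '.join('%4d,%4d,%3d'%tuple((x*1000).round()) for x in Xb[r,:12]))
E
```

```text
224  -55, -40,  8  -57, -36,  4   32, -93,103   36, -92,105   35, -88,102  -46, -28,  8   32, -80, 95   51, -90,115   58, -92,121   66, -94,128   66, -91,127   64, -86,123
225  -54, -41,  5  -55, -37,  2   31, -92, 97   35, -92,100   41, -93,106   38, -87,100   40, -85,100   53, -91,114   57, -90,116   61, -90,118   62, -88,119   65, -87,120
226  -49, -45,  7  -47, -42,  7   31, -92, 94   35, -92, 97   40, -92,101   39, -88, 98   42, -87,100   56, -93,113   57, -91,113   61, -90,115   66, -90,119   54, -79,103
227  -44, -48,  8  -48, -42,  2  -42, -42,  6   37, -94, 95   37, -90, 94   42, -91, 98   41, -86, 94   51, -90,104   55, -90,107   65, -93,116   65, -90,114   57, -81,103
228  -44, -49,  5  -41, -47,  6  -38, -46,  7   32, -90, 86   39, -92, 92   42, -90, 94   45, -89, 95   53, -91,102   58, -92,107   62, -91,109   63, -88,108   58, -82,101
229  -40, -51,  5  -36, -51,  8  -19, -59, 25   29, -88, 79   37, -91, 87   43, -91, 91   41, -86, 86   55, -93,101   54, -89, 98   60, -90,103   62, -88,103   61, -84,101
230  -19, -66, 25  -15, -65, 28  -14, -62, 27   33, -91, 80   37, -9
[... 3791 characters left out ...]
-34, -72, 46
224  -68, -90, 27  -72, -84, 21  -69, -82, 22  -68, -79, 22  -69, -75, 18  -34, -93, 54  -33, -90, 53  -32, -88, 53  -33, -84, 49  -32, -81, 49  -68, -54,  7  -66, -52,  7
225  -69, -89, 22  -70, -85, 18  -70, -81, 17  -70, -78, 15  -68, -76, 15  -32, -95, 53  -30, -92, 52  -33, -87, 48  -30, -86, 49  -67, -59,  6  -66, -55,  4  -63, -53,  5
226  -71, -88, 16  -70, -85, 14  -70, -82, 13  -66, -81, 15  -66, -77, 13  -67, -73, 10  -70, -68,  5  -62, -69, 11  -66, -63,  5  -64, -60,  5  -60, -60,  7  -61, -55,  4
227  -69, -90, 14  -70, -86, 11  -69, -83, 10  -69, -79,  8  -69, -76,  6  -66, -74,  7  -64, -71,  7  -62, -69,  7  -61, -66,  6  -59, -64,  7  -57, -62,  7  -57, -58,  4
```

```bash
python3 -m creep '[{"grip":6,"dp":[1.5,0,0],"rotation":[0,0,0]},{"grip":6,"dp":[2.5,0,0],"rotation":[0,0,0]},{"grip":6,"dp":[3.1,0,0],"rotation":[0,0,0]},{"grip":6,"dp":[3.1,0,0],"rotation":[0,0,0]},{"grip":6,"dp":[3.1,0,0],"rotation":[0,0,0]}]' 40; python3 - <<'E'
from dd import *
show()
im,d=bot.read_camera('scene')
cv2.imwrite('pics/c3.png',cv2.resize(im[180:260,265:365],None,fx=7,fy=7,interpolation=cv2.INTER_CUBIC)[:,:,::-1])
E
```

```text
time: 10.37
tool_pos: [0.5898, -0.0918, 0.0003]
tcp_rot: [1.317, 1.136, -1.316]
wrist_force: [-0.8, -0.6, 0.8]
width: 0.701
t 10.3667 tcp [ 5.898e-01 -9.180e-02  3.000e-04] box [ 0.0023 -0.0839  0.0003] F [-0.8 -0.6  0.8] w 0.701 q [-0.2   0.34  1.95  0.    0.85 -0.05]
```

View pics/c3.png

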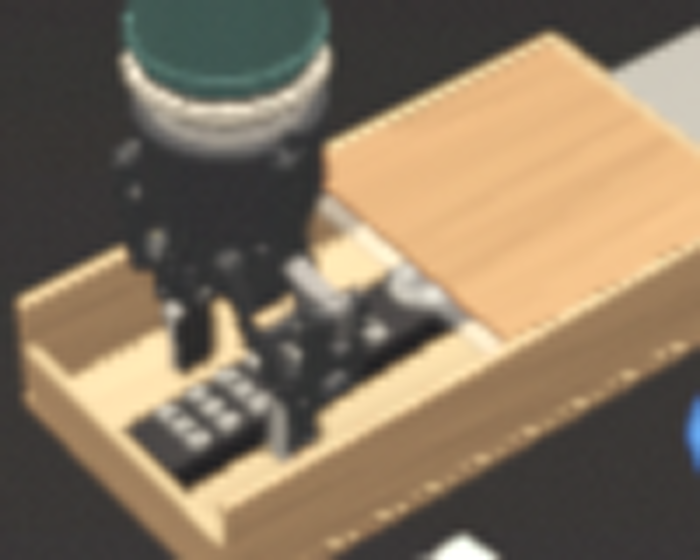

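Both fingers straddle the remote with the tips a little above the floor. I go 5 mm lower and close.

```bash
python3 -m creep '[{"grip":6,"dp":[0.5,0,0],"rotation":[0,0,0]},{"grip":3,"dp":[0.5,0,0],"rotation":[0,0,0]},{"grip":3,"dp":[0.5,0,0],"rotation":[0,0,0]},{"grip":3,"dp":[0.5,0,0],"rotation":[0,0,0]},{"grip":3,"dp":[0.5,0,0],"rotation":[0,0,0]}]' 70; python3 ck.py; python3 -m creep '[{"grip":2.5,"dp":[0.5,0,0],"rotation":[0,0,0]}]' 2>/dev/null >/dev/null; python3 -c "1"; python3 ck.py
```

```text
time: 10.83
tool_pos: [0.5897, -0.0921, -0.0049]
tcp_rot: [1.317, 1.135, -1.316]
wrist_force: [0.8, 0.5, 2.5]
width: 0.402
t 10.8333 tcp [ 0.5897 -0.0921 -0.0049] box [ 0.0023 -0.0842 -0.0049] F [0.8 0.5 2.5] w 0.402 q [-0.2   0.35  1.95 -0.    0.84 -0.05]
ang 3.1333540442855328 r 0.2742435657181368 Fbox [0.7 0.7] [-0.01  0.08  0.01]
t 10.9167 tcp [ 0.5898 -0.0922 -0.0052] box [ 0.0024 -0.0843 -0.0052] F [-27.1   4.8  73.3] w 0.403 q [-0.2   0.35  1.95 -0.    0.85 -0.05]
ang 3.1329475213429085 r 0.27426062258121403 Fbox [-27.6  -0.5] [ 0.81  4.54 -0.01]
```

I mistyped that extra row: it went 5 mm down, and the wrist force read 73 N. I back off straight away.

```bash
python3 -m creep '[{"grip":2.5,"dp":[-0.5,0,0],"rotation":[0,0,0]},{"grip":2.5,"dp":[-0.5,0,0],"rotation":[0,0,0]},{"grip":2.5,"dp":[-0.5,0,0],"rotation":[0,0,0]}]' 70; python3 ck.py
```

```text
time: 11.17
tool_pos: [0.5899, -0.0921, -0.005]
tcp_rot: [1.317, 1.135, -1.316]
wrist_force: [-0.1, 0.2, 8.5]
width: 0.401
t 11.1667 tcp [ 0.5899 -0.0921 -0.005 ] box [ 0.0024 -0.0842 -0.005 ] F [-0.1  0.2  8.5] w 0.401 q [-0.2   0.35  1.95  0.    0.84 -0.05]
ang 3.1328901737799546 r 0.27420968987796157 Fbox [-0.1  0.2] [-0.06  0.17 -0.03]
```

Gripped: 0.40 opening is about 36 mm. Now I tilt the outer end up 0.2 rad about the inner end, with a slight lift.

```bash
python3 -m creep '[{"grip":2.5,"dp":[-1.0,0,0],"rotation":[0,-0.05,0]},{"grip":2.5,"dp":[-1.85,0,0],"rotation":[0,-0.1,0]},{"grip":2.5,"dp":[-2.65,0,0],"rotation":[0,-0.15,0]},{"grip":2.5,"dp":[-3.4,0,0],"rotation":[0,-0.2,0]},{"grip":2.5,"dp":[-3.4,0,0],"rotation":[0,-0.2,0]}]' 80; python3 - <<'E'
from dd import *
s=show(); print(R.from_rotvec(s['tcp_rot']).as_matrix().round(3), s['torque'].round(2))
im,d=bot.read_camera('scene')
cv2.imwrite('pics/c4.png',cv2.resize(im[180:260,265:365],None,fx=7,fy=7,interpolation=cv2.INTER_CUBIC)[:,:,::-1])
E
```

```text
time: 11.58
tool_pos: [0.5899, -0.0905, 0.0285]
tcp_rot: [1.154, 0.998, -1.412]
wrist_force: [-0.1, 1.1, -1.5]
width: 0.397
t 11.5833 tcp [ 0.5899 -0.0905  0.0285] box [ 0.0021 -0.0826  0.0285] F [-0.1  1.1 -1.5] w 0.397 q [-0.07  0.32  1.93 -0.25  0.92  0.23]
[[-0.028  0.99  -0.141]
 [-0.198 -0.144 -0.97 ]
 [-0.98   0.     0.2  ]] [ 0.12 -0.06 -0.01]
```

View pics/c4.png

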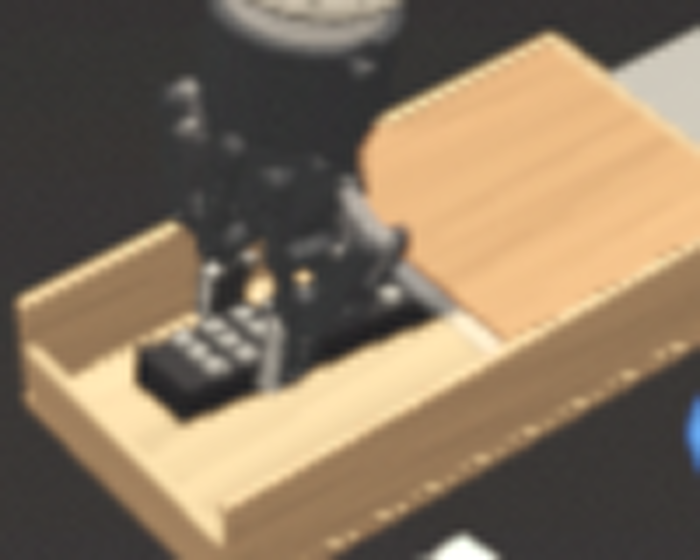

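```bash
python3 -m creep '[{"grip":2.5,"dp":[0,0,1],"rotation":[0,0,0]},{"grip":2.5,"dp":[0,0,2.5],"rotation":[0,0,0]},{"grip":2.5,"dp":[0,0,4],"rotation":[0,0,0]},{"grip":2.5,"dp":[0,0,5],"rotation":[0,0,0]}]' 80; python3 - <<'E'
from dd import *
s=show(); print(s['torque'].round(2))
im,d=bot.read_camera('scene')
cv2.imwrite('pics/c5.png',cv2.resize(im[170:270,255:365],None,fx=6,fy=6,interpolation=cv2.INTER_CUBIC)[:,:,::-1])
E
```

```text
time: 11.97
tool_pos: [0.5811, -0.1432, 0.0383]
tcp_rot: [1.157, 0.998, -1.416]
wrist_force: [-0.5, -0.1, -1.6]
width: 0.4
t 11.9667 tcp [ 0.5811 -0.1432  0.0383] box [ 0.0035 -0.136   0.0383] F [-0.5 -0.1 -1.6] w 0.4 q [-0.16  0.3   1.93 -0.25  0.92  0.14]
[ 0.02 -0.05  0.01]
```

View pics/c5.png

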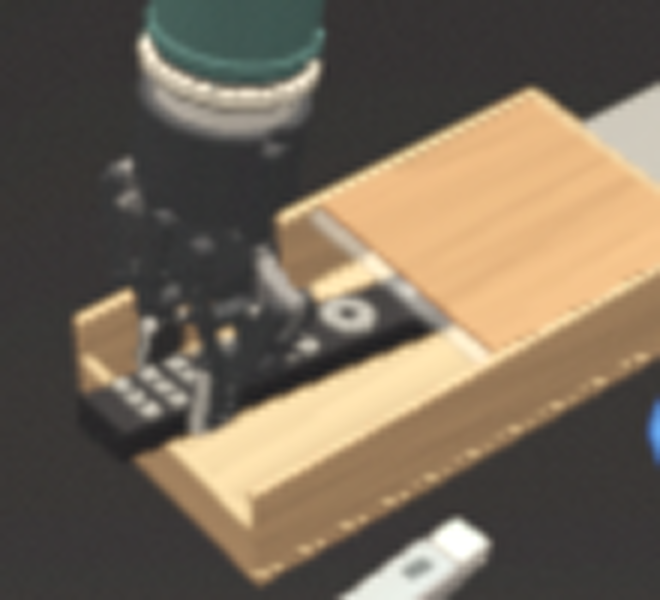

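The remote is sliding out cleanly over the low end wall with no contact force. I draw it on out.

```bash
python3 -m creep '[{"grip":2.5,"dp":[0,0,2],"rotation":[0,0,0]},{"grip":2.5,"dp":[0,0,4.5],"rotation":[0,0,0]},{"grip":2.5,"dp":[0,0,7],"rotation":[0,0,0]},{"grip":2.5,"dp":[0,0,8.5],"rotation":[0,0,0]},{"grip":2.5,"dp":[0,0,8.5],"rotation":[0,0,0]}]' 80; python3 - <<'E'
from dd import *
s=show(); print(s['torque'].round(2))
im,d=bot.read_camera('scene')
cv2.imwrite('pics/c6.png',cv2.resize(im[170:290,215:365],None,fx=5,fy=5,interpolation=cv2.INTER_CUBIC)[:,:,::-1])
E
```

```text
time: 12.43
tool_pos: [0.5695, -0.2268, 0.0563]
tcp_rot: [1.159, 0.994, -1.416]
wrist_force: [-0.2, -0.0, -1.5]
width: 0.401
t 12.4333 tcp [ 0.5695 -0.2268  0.0563] box [ 0.008  -0.2202  0.0563] F [-0.2 -0.  -1.5] w 0.401 q [-0.3   0.28  1.92 -0.25  0.93 -0.  ]
[ 0.05 -0.02  0.01]
```

View pics/c6.png

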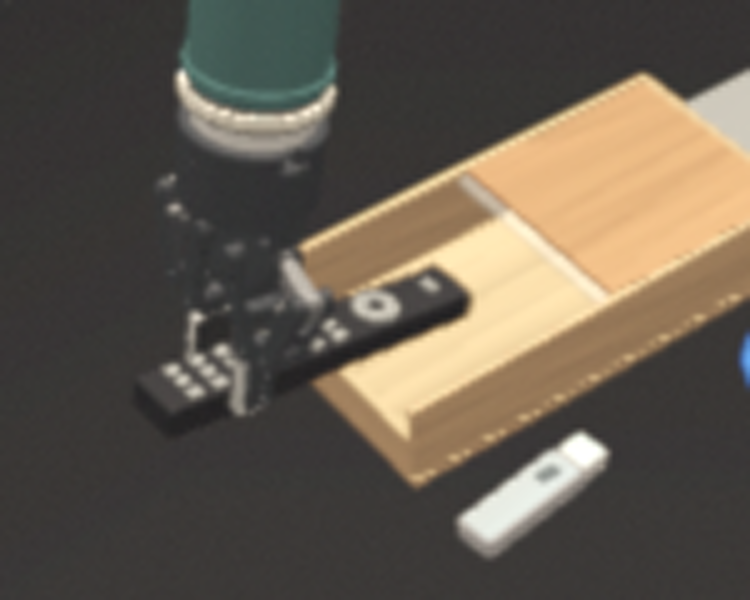

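The inner end is clear of the deck. Now I lift straight up, then level it and bring it over the box.

```bash
python3 -m creep '[{"grip":2.5,"dp":[-1.5,0,0.3],"rotation":[0,0,0]},{"grip":2.5,"dp":[-4,0,0.8],"rotation":[0,0,0]},{"grip":2.5,"dp":[-6.5,0,1.3],"rotation":[0,0.05,0]},{"grip":2.5,"dp":[-8.8,0,1.8],"rotation":[0,0.1,0]},{"grip":2.5,"dp":[-9.8,0,2],"rotation":[0,0.2,0]}]' 80; python3 - <<'E'
from dd import *
s=show(); print(s['torque'].round(2)); print(delta(bw([.004,-.10,.145]),rR(0)))
E
```

```text
time: 12.9
tool_pos: [0.5722, -0.221, 0.1591]
tcp_rot: [1.318, 1.136, -1.309]
wrist_force: [0.3, -0.3, -1.8]
width: 0.402
t 12.9 tcp [ 0.5722 -0.221   0.1591] box [ 0.0095 -0.2141  0.1591] F [ 0.3 -0.3 -1.8] w 0.402 q [-0.41  0.19  1.81  0.    1.14 -0.27]
[-0.07 -0.06 -0.  ]
(array([  1.44,  -0.02, -11.42]), array([ 0.003, -0.003, -0.005]))
```

```bash
python3 -m creep '[{"grip":2.5,"dp":[0.3,0,-2],"rotation":[0,0,0]},{"grip":2.5,"dp":[0.9,0,-5],"rotation":[0,0,0]},{"grip":2.5,"dp":[1.5,0,-8],"rotation":[0,0,0]},{"grip":2.5,"dp":[1.8,0,-10.5],"rotation":[0,0,0]},{"grip":2.5,"dp":[1.8,0,-11.4],"rotation":[0,0,0]}]' 80;python3 -m creep '[{"grip":2.5,"dp":[0,0,0],"rotation":[0,0,0]},{"grip":2.5,"dp":[0,0,0],"rotation":[0,0,0]},{"grip":2.5,"dp":[0,0,0],"rotation":[0,0,0]},{"grip":2.5,"dp":[0,0,0],"rotation":[0,0,0]},{"grip":2.5,"dp":[0,0,0],"rotation":[0,0,0]}]' 80; python3 - <<'E'
from dd import *
s=show(); print(s['torque'].round(2),abs(s['joint_vel']).max())
im,d=bot.read_camera('scene'); cv2.imwrite('pics/e1.png',im[:,:,::-1])
cv2.imwrite('pics/e2.png',cv2.resize(im[130:280,240:440],None,fx=4,fy=4,interpolation=cv2.INTER_CUBIC)[:,:,::-1])
X=pts(im,d,240,440,130,280); Xb=np.concatenate([(X[...,:2]-o)@M,X[...,2:]],-1)
g=im[130:280,240:440].max(2)
m=(g<110)&(abs(Xb[...,0])<.03)&(Xb[...,1]>-.17)&(Xb[...,1]<.08)&(Xb[...,2]>.10)&(Xb[...,2]<.185)
q=Xb[m]; 
for y0 in np.arange(-.17,.07,.02):
    k=(q[:,1]>=y0)&(q[:,1]<y0+.02); 
    if k.sum(): print(y0.round(2),k.sum(),np.percentile(q[k,2],[2,95]).round(3),np.percentile(q[k,0],[5,95]).round(3))
im,d=bot.read_camera('top'); cv2.imwrite('pics/e3.png',im[:,:,::-1])
E
```

```text
time: 13.32
tool_pos: [0.5855, -0.1066, 0.1357]
tcp_rot: [1.316, 1.141, -1.317]
wrist_force: [-0.5, -0.3, -2.2]
width: 0.403
time: 13.73
tool_pos: [0.5867, -0.1113, 0.1376]
tcp_rot: [1.318, 1.135, -1.317]
wrist_force: [0.6, 0.1, -1.2]
width: 0.402
t 13.7333 tcp [ 0.5867 -0.1113  0.1376] box [ 0.0029 -0.1037  0.1376] F [ 0.6  0.1 -1.2] w 0.402 q [-0.23  0.18  1.86 -0.    1.1  -0.08]
[-0.11  0.01 -0.03] 0.0016146712430678005
-0.17 41 [0.152 0.171] [-0.009  0.022]
-0.15 78 [0.151 0.171] [-0.007  0.024]
-0.13 53 [0.151 0.182] [-0.016  0.023]
-0.11 43 [0.166 0.182] [-0.017  0.028]
-0.09 26 [0.154 0.171] [-0.012  0.022]
-0.07 28 [0.153 0.169] [0.015 0.021]
-0.05 40 [0.154 0.171] [0.001 0.018]
-0.03 63 [0.156 0.171] [-0.016  0.017]
-0.01 35 [0.155 0.171] [-0.006  0.016]
0.01 73 [0.155 0.172] [-0.017  0.015]
0.03 63 [0.154 0.171] [-0.022  0.014]
0.05 21 [0.15  0.171] [-0.021  0.013]
```

View pics/e2.png

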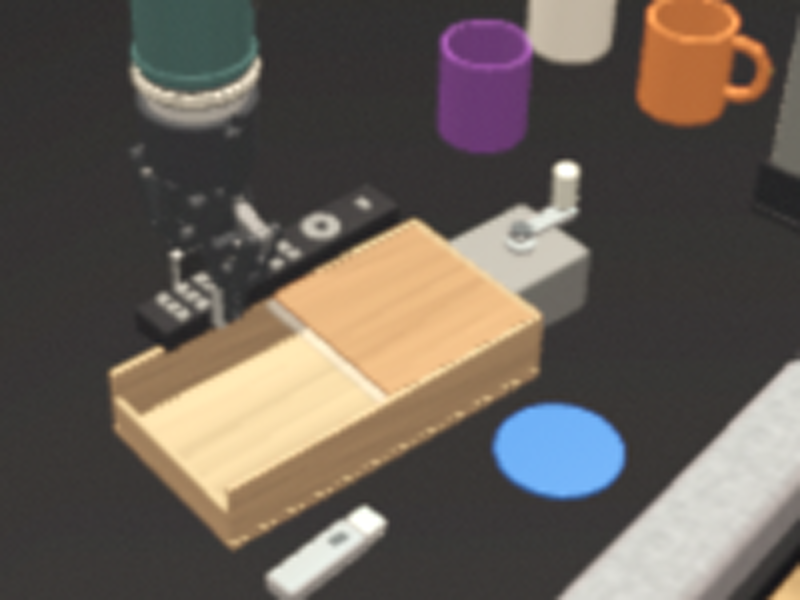

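View pics/e3.png

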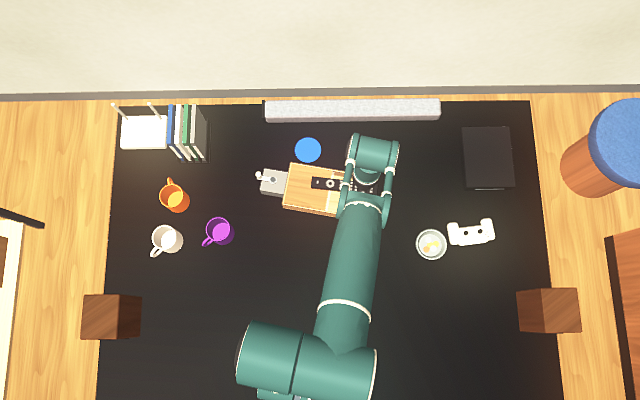

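The remote hangs level over the box with its underside at about z 0.152, roughly 92 mm above the rim. The cover is still open, the crank arm points along the box's +y, and everything else is where it was. I hand in the job.

```bash
python3 -c "
from workcell import bot
print(bot.finish_job())"
```

```text
the job is handed in; nothing more can be done
None
```

The job is handed in at about 14 s: the cover is fully open, and the gripper is holding the remote still above the box.

- **Crank:** I gripped the knob and turned it about 11.9 rad clockwise to its stop. There the pose stalled and the push rose to 12 N. Afterwards only the thin strip of cover past the deck edge showed, and I never touched the cover itself.
- **Remote:** I gripped it by its exposed part, tilted that end up about 0.2 rad and drew it out along its own axis. Then I lifted and levelled it over the box. While drawing it out I read no contact force beyond its weight.
- **Last checks:** The remote's underside is at about z 0.15 m, roughly 9 cm above the rim, level and touching nothing. The joints were at rest, and in the pictures the other things stood where they were.

**What went wrong or disagreed:**
- **Missed first close:** The first close on the knob closed just above it. The fingertips looked 13–20 mm higher in the camera depth than the TCP reading, not 14 mm below it, so I set heights by the camera.
- **Press on the floor:** One mistyped row pressed the fingertips down during the grasp. The wrist read about 73 N for one row, under the 120 N limit, and I backed off at once.
- **Crank forces:** My first estimate of the crank's centre was about 3.6 mm off. That gave up to about 20 N sideways on the knob until I refitted it.

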